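# Prise a charger shell open evenly

### The job

Take the orange-handled wedge out of its wooden stand and prise the white half of the charger shell off the clamped grey half by pressing the blade down into the two notches in the seam, turn and turn about in small steps, so that neither end ever gets more than 4 mm ahead of the other, until both ends stand at least 5 mm wider open than when fully closed. Touch the shell and its jig with the wedge only, then put the wedge back upright in its stand, down to its shoulder, and let go; leave everything else on the bench alone.

Things in the scene. Friction and masses are not known exactly. Their poses are not given: they have to be found in the camera images.
- jig: Fixed blue plate 120 (x) x 150 (y) x 12 mm; blue clamps hold a charger shell, 110 (y) x 34 (x) x 50 mm high, on its long edge, seam up, top 62 mm above the bench; nothing of the jig is higher. Origin: under the plate's centre; the closed seam is the jig's y-z plane. Yaw within 0.5 rad. Grey half (x -17 to 0): clamped. White half (x 0 to 17): slides off towards jig +x and stays where left.
- notch_left (a point): Mouth of the left pry notch (jig y = +38 mm), on the closed seam plane at shell-top level; fixed, axes as the jig. A black pocket 26 mm long (y): V mouth 12 mm wide at the top, 3 mm at 5 mm depth, then upright walls 3 mm apart (when closed) to 34 mm depth. Pressing here opens this end only, and takes about 6 to 15 N downwards.
- notch_right (a point): The same at the right (jig y = -38 mm). In either notch a wedge tip D mm below the shell top opens that end to g = (D - 9.2) / 3 mm at most, and about 0.5 to 1.3 mm less in practice because contacts and arm give. The grey half does not give way, so the wedge's middle must drift towards jig +x by g / 2 on its way down.
- gap_left (a joint): How far the white half stands off at the left notch, in rad: opening in mm = 76 x value (5 mm = 0.066). 0 is fully closed, stop at 0.122. At the start 0 to 0.015.
- gap_right (a joint): The same for the right notch.
- free_mid (a point): On the white half: middle of its seam edge at the top; on the closed seam plane above the jig's origin when closed. Its x axis points away from the seam (jig x) and turns with the white half: its yaw against the jig's is 0.0526 rad when the ends differ by 4 mm.
- wedge: Prising wedge, 84 mm long, loose, 70 g, standing tip down in the stand. Origin: middle of the tip; z runs up the tool to the handle, x is its thickness, y its width; alike both ways round. Steel blade from the tip to 34 mm: 16 mm wide (y), 1.6 mm thick (x) at the tip, growing evenly on both faces to 12.9 mm at the shoulder. Orange handle from 34 to 84 mm: 24 mm (x) by 28 mm (y).
- stand: Fixed wooden block 60 x 60 x 40 mm, origin under its centre, with a slot in the middle of its top 17 mm (x) by 22 mm (y), 38 mm deep. The wedge hangs in it by its shoulder, tip 6 mm above the bench, wedge axes along the stand's.
- phone: Black phone 150 x 72 x 8 mm, lying (bystander, leave alone).
- driver: Screwdriver, lying (bystander, leave alone).
- tape: Roll of tape, 96 mm across, 22 mm high, lying (bystander, leave alone).
- spray: Blue spray can 52 mm across, 150 mm high, standing (bystander, leave alone).
- screw_dish: Steel dish 80 mm across, 25 mm high (bystander, leave alone).
- brush: Brush, lying (bystander, leave alone).
Mind the look-alikes: they are no part of the job. Several things look just like the stand: the one meant starts farthest from the robot's base.

How it is judged (in metres and radians):
On the way, in this order (a step that is already met when the one before it is completed fails the run):
1. the wedge is out of its stand (z of wedge in the frame of stand above 0.045 m), for 0.1 s.
2. both ends of the shell are at least 5 mm open (value of joint each of gap_left, gap_right above 0.0658 rad), for 0.1 s.
At the end, for the whole second after the job is handed in: Both ends of the white half stand at least 5 mm (0.0658 rad) open and no more than 4 mm apart from each other; the wedge stands at rest in the stand's slot, upright within 0.12 rad, its tip within 6 mm of the stand's axis and no more than 9 mm above the bench (shoulder down) (all of step 2 and angle between the x axis of free_mid and the x axis of jig, either way round below 0.053 rad and z of wedge in the frame of stand below 0.009 m and horizontal distance between wedge and stand below 0.006 m and angle between wedge's own z axis and vertical below 0.12 rad and linear speed of wedge below 0.02 m/s); the robot touches nothing.
It fails at once if one end of the white half more than 4 mm ahead of the other (angle between the x axis of free_mid and the x axis of jig, either way round above 0.053 rad).
It fails at once if the robot itself touches the charger or its jig (contact force between any of the arm, the fingers and jig above 1 N).
It fails at once if another thing on the bench moved by more than 20 mm (distance of any of phone, driver, tape, spray, screw_dish, brush from where it was at the start of the episode above 0.02 m).
It also fails if it takes over 61 s, if anything falls off the work surface, if the arm or the gripper's body presses on something with over 40 N, if the wrist force passes 120 N, or if a joint passes its speed limit or range.

### The arm

A 7-joint arm with a two-finger parallel gripper is mounted at the origin on the work surface. World frame = base frame: x ahead of the robot, y to its left, z up, the work surface at z = 0. Lengths are in mm, angles in rad, forces in N, time in s.
With the tool pointing down it reaches from about 425 to 875 mm from the base axis. Payload 4.7 kg.
Tool frame: the origin (TCP) lies on the centre line of the jaws, within the pads' length; the fingertips stand 14 mm ahead of it and the grasp point (between the pads) lies 5 mm behind it; z points along the fingers, y is the line along which they close (so a half turn about z gives the same grasp; the last joint's range is limited). The gripper opens to 85 mm and grips with 20 to 120 N. Pads are 22 mm wide; open, the fingers measure 114 mm over their backs; the gripper's body (76 mm by 85 mm) begins 54 mm behind the grasp point. The pads swing forward as they close: fully open they stand 13 mm farther back than shut.
Start: joints at [-1.309, 0.321, -0.07, 1.45, 0.023, 1.371, -0.057], TCP at [159.455, 630.16, 205.449] pointing down, gripper open.
Joint ranges: [-2.86, 2.86], [-0.3, 2.09], [-1.38, 1.24], [0.06, 2.45], [-1.56, 4.7], [0.09, 2.05], [-2.69, 2.69]. Speed limits (rad/s): [2.57, 2.57, 3.14, 3.14, 3.14, 3.14, 3.14].

### API

Orientations are given as a unit quaternion [w, x, y, z].
In Python, from workcell import * gives the robot as it stands. The module is installed in compiled form; this text tells all that it offers.
- The arm moves only by the tool step_arm, never from a script. Its argument "deltas" is a list of rows, each a list of 3 entries, a list of its own where there are three numbers: the shift along the tool's x, y, z scaled (see below), then the turn, a rotation vector about the tool's x, y, z scaled (see below), then the opening, from -1 (shut) to 1 (fully open). In form: [[[tx, ty, tz], [rx, ry, rz], jaw], ...]. A call has 1 to 12 rows; each row shifts and turns the commanded pose from where the row before left it, along the tool's axes as they then stand; what a row does not reach is not made up. The controller multiplies each number of a shift by 0.025 m and each number of a turn by 0.1 rad. A row lasts 1/10 s, in which the tool goes at most 50 mm and 8.59 degrees, less where a joint would pass 70% of its speed; a pose out of reach is approached as far as the arm can. A call with a number of a shift or a turn outside -1 to 1 is refused whole. A call with a gripper value outside its range is refused whole. The fingers move at their own pace and stop on an object; "newtons" is the grip in N (left out, the last holds). Time passes only in rows, so rows that do not move let the fingers close. It gives the time, the measured TCP pose, the force, the opening and the grip force at its end, in the units of the state.
- get_state(): the state, without advancing time (a new reading comes with each control period).
- capture(name): name is "scene" or "top" or "wrist"; returns the picture (400x640x3 uint8, red, green, blue); there is no depth.
- get_calibration(name): a dict with "K" (3x3 intrinsics, pixels), "xyz" and "rotation" of the camera in the world. Camera axes: x right, y up, looking along -z (the intrinsics and any distortion apply to the point x, -y, -z); pixel columns grow to the right and rows downward; lengths in mm; the calibration is good to about 2 mm. A picture is of the moment at which its call begins: read the wrist's pose just before it. get_calibration takes no time and is no camera call; for the wrist camera it gives the pose at the moment of the call.
- finish_job(): hands the job in; it is judged then, once.
The state is a dict: "clock": time; "joints": joint angles; "joint_vel": joint speeds; "tau": joint torques, N m; "tcp_pos": TCP position; "tcp_rot": TCP orientation; "wrist_force": force on the tool from outside, world axes, zero at the start; "moment": the same for the moment, N m; "width": finger opening in mm; "grip_force": force on a finger pad.
Only numpy, scipy, OpenCV 4.12 (cv2) and the standard library are available. Lean on these libraries where they do the work, as an engineer would, in place of code of your own. Each camera call takes 0.05 s, during which the arm holds its last target. There are 200 camera calls.

## Working session

There is one attempt and no reset: what is moved stays moved. The work goes in short steps, Python scripts to look and compute and a tool call to move; the robot and the scene stay as the last step left them, time stands still between calls to the robot, and variables do not carry over. Pictures are saved under pics/ and viewed, at most 12 in all, crops included, and the job is handed in when it is done.

Besides the shell and the picture viewer there is one more tool, called after "Request:" by a JSON object that holds its "api" and its "payload", one argument or row to a line. step_arm: Moves the arm, as the interface text tells. Its arguments: {"type":"object","properties":{"deltas":{"type":"array","items":{"type":"array"}},"newtons":{"type":"number"}},"required":["deltas"]}

```bash
mkdir -p pics; python3 - <<'E'
from workcell import *
import cv2,numpy as np
s=get_state();print({k:np.round(v,3).tolist() for k,v in s.items()})
for n in("scene","top"):
    im=capture(n);c=get_calibration(n);np.savez(n,im=im,K=c["K"],xyz=c["xyz"],R=c["rotation"]);print(n,c)
    cv2.imwrite(f"pics/{n}.png",im[:,:,::-1])
E
```

```text
{'clock': 0.0, 'joints': [-1.309, 0.322, -0.07, 1.452, 0.023, 1.371, -0.057], 'joint_vel': [0.001, -0.001, 0.001, 0.001, 0.001, 0.0, -0.0], 'tau': [-0.0, -49.358, -0.383, -31.433, 0.013, 0.011, -0.0], 'tcp_pos': [159.334, 629.557, 204.29], 'tcp_rot': [-0.0, 0.124, 0.992, -0.001], 'wrist_force': [-0.662, -0.776, 0.394], 'moment': [-0.025, -0.033, 0.023], 'grip_force': 0.0, 'width': 85.273}
scene {'K': array([[511.22220036,   0.        , 325.93674812],
       [  0.        , 511.22220036, 195.10332682],
       [  0.        ,   0.        ,   1.        ]]), 'xyz': array([1004.15128486, -599.86984351,  887.51286532]), 'rotation': array([0.87844235, 0.34691433, 0.11774314, 0.30679966])}
top {'K': array([[492.35267887,   0.        , 322.88195865],
       [  0.        , 492.35267887, 197.60271221],
       [  0.        ,   0.        ,   1.        ]]), 'xyz': array([ 273.16599985,   37.76440872, 1203.38604312]), 'rotation': array([-0.67674004, -0.08099791,  0.08812822,  0.72642665])}
```

View pics/scene.png

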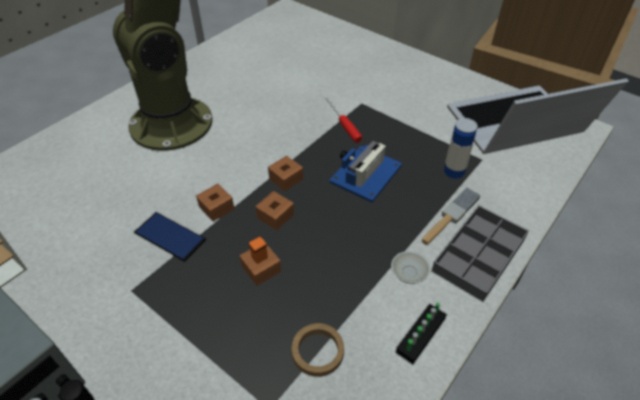

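View pics/top.png

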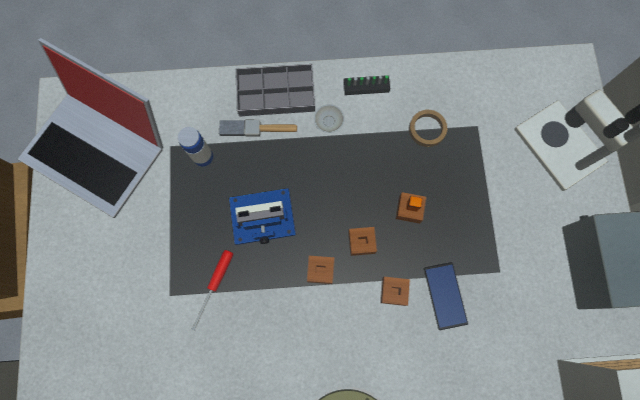

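```bash
cat > h.py <<'E'
import numpy as np,cv2
from scipy.spatial.transform import Rotation as Ro
def load(n): 
    d=np.load(n+".npz");return d
def rot(q): return Ro.from_quat(np.roll(q,-1)).as_matrix()
def ray(c,u,v):
    K=c["K"];return rot(c["R"])@np.array([(u-K[0,2])/K[0,0],-(v-K[1,2])/K[1,1],-1.])
def onz(c,u,v,z):
    d=ray(c,u,v);return c["xyz"]+d*(z-c["xyz"][2])/d[2]
def proj(c,p):
    q=rot(c["R"]).T@(np.asarray(p,float)-c["xyz"]);K=c["K"]
    return K[0,2]+K[0,0]*q[0]/-q[2],K[1,2]-K[1,1]*q[1]/-q[2]
E
python3 - <<'E'
from h import *
t=load("top");s=load("scene")
print("base",proj(t,[0,0,0]),proj(s,[0,0,0]),"tcp",proj(t,[159,630,205]),proj(s,[159,630,205]))
for n,c,l,z in(("top",t,[(411,207),(363,240),(321,269),(396,291)],40),("scene",s,[(260,262),(275,209),(286,170),(215,199)],40)):
    for p in l:
        w=onz(c,*p,z);print(n,p,w.round(),np.hypot(*w[:2]).round())
print("jig",onz(t,262,216,30).round(),onz(s,366,172,30).round())
im=t["im"][140:310,200:440,::-1];a=cv2.resize(im,None,fx=3.3,fy=3.3,interpolation=cv2.INTER_CUBIC)
cv2.imwrite("pics/tc.png",a[:600,:800])
E
```

```text
base (np.float64(347.44274954744117), np.float64(441.84515497231337)) (np.float64(171.70571996990535), np.float64(122.90881354485377)) tcp (np.float64(14.180944231401668), np.float64(402.8645394694009)) (np.float64(358.5623933532792), np.float64(-15.330030733040445))
top (411, 207) [ 519. -196.   40.] 554.0
top (363, 240) [446. -72.  40.] 452.0
top (321, 269) [385.  32.  40.] 386.0
top (396, 291) [ 322. -138.   40.] 350.0
scene (260, 262) [ 529. -205.   40.] 567.0
scene (275, 209) [456. -81.  40.] 463.0
scene (286, 170) [393.  27.  40.] 394.0
scene (215, 199) [ 331. -143.   40.] 360.0
jig [524. 166.  30.] [540. 149.  30.]
```

View pics/tc.png

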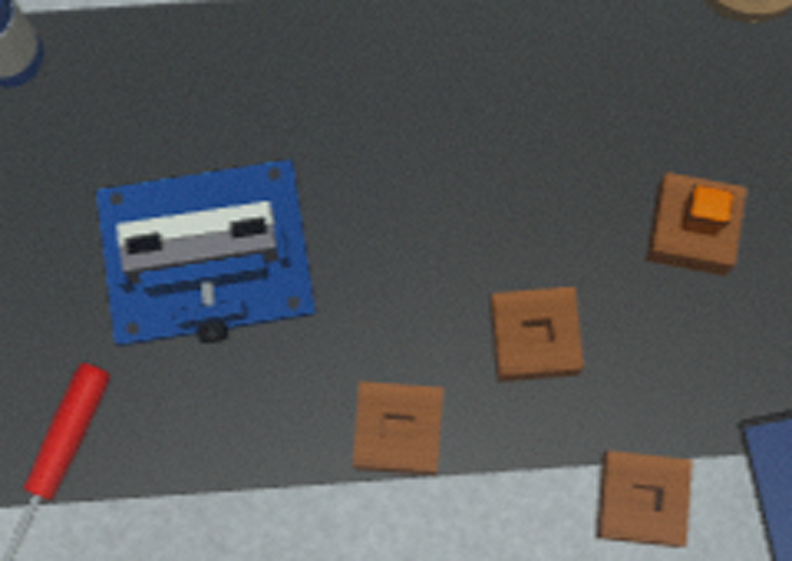

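The crop (3.3x, offset 200,140) shows four look-alike blocks. In the top picture they are at (411,207), holding the orange handle, and at (363,240), (321,269) and (396,291), all empty. The first is about 555 mm from the base against 452, 386 and 350 mm, so it is the stand meant. The jig is at about (262,216) with its white half on the far (+x) side.

```bash
python3 - <<'E'
from h import *
from workcell import get_calibration
t=load("top");s=load("scene");print(get_calibration("wrist"))
print("spray",onz(t,204,160,0).round(),onz(s,457,172,0).round())
# red/other things near the path are low. orange mask
for n,c in(("top",t),("scene",s)):
    h=cv2.cvtColor(c["im"],cv2.COLOR_RGB2HSV);m=cv2.inRange(h,(5,215,150),(18,255,255))
    k,l,st,ce=cv2.connectedComponentsWithStats(m)
    for i in range(1,k):
        if st[i,4]>20: print(n,st[i],ce[i].round(1),onz(c,*ce[i],90).round())
E
```

```text
{'K': array([[295.38121603,   0.        , 321.84426288],
       [  0.        , 295.38121603, 199.54227577],
       [  0.        ,   0.        ,   1.        ]]), 'xyz': array([ 85.03909294, 650.74739757, 372.50013134]), 'rotation': array([ 0.77968929, -0.12149589, -0.0941951 ,  0.60700135])}
spray [687. 312.   0.] [700. 317.   0.]
top [410 197  12  10  99] [415.5 201.4] [ 521. -197.   90.]
```

```bash
cat >> h.py <<'E'
def yaw_of(q): y=rot(q)[:,1];return np.arctan2(y[1],y[0])
def plan(p,q,wps,jaw,dec=2):
    """wps: (xyz, yaw of tool y, rows); tool kept vertical. prints rows"""
    p=np.array(p,float);R=Ro.from_matrix(rot(q));rows=[]
    for x,yw,n in wps:
        x=np.array(x,float);c,s=np.cos(yw),np.sin(yw)
        T=Ro.from_matrix(np.array([[-0+s,c,0],[-c,s,0],[0,0,-1]]))
        for i in range(n,0,-1):
            t=np.round(R.as_matrix().T@((x-p)/i)/25,dec);r=np.round((R.inv()*T).as_rotvec()/i/.1,dec)
            if np.abs(np.r_[t,r]).max()>1: print("TOO BIG",t,r)
            rows.append([[float(v)+0 for v in t],[float(v)+0 for v in r],jaw]);p=p+R.as_matrix()@t*25;R=R*Ro.from_rotvec(r*.1)
    for i in range(0,len(rows),12): print("["+",".join(str(r).replace(" ","").replace("-0.0,","0,").replace("0.0,","0,").replace("0.0]","0]") for r in rows[i:i+12])+"]")
    print("end",p.round(1))
E
python3 - <<'E'
from h import *
from workcell import *
s=get_state();w=[]
for az,r,z,n in((62,640,240,6),(47,620,240,6),(31,590,240,6),(16,550,200,6)):
    a=np.radians(az);f=(76-az)/60
    w.append(([r*np.cos(a),r*np.sin(a),z],1.32*(1-f)+.08*f,n))
plan(s["tcp_pos"],s["tcp_rot"],w,1)
E
```

```text
Traceback (most recent call last):
  File "h.py", line 19, in plan
    T=Ro.from_matrix(np.array([[-0+s,c,0],[-c,s,0],[0,0,-1]]))
  File "scipy/spatial/transform/_rotation.pyx", line 1143, in scipy.spatial.transform._rotation.Rotation.from_matrix
ValueError: Non-positive determinant (left-handed or null coordinate frame) in rotation matrix 0: [[ 0.85764201  0.5142472   0.        ]
 [-0.5142472   0.85764201  0.        ]
 [ 0.          0.         -1.        ]].
```

```bash
sed -i 's/\[\[-0+s,c,0\],\[-c,s,0\]/[[-s,c,0],[c,s,0]/' h.py
python3 - <<'E'
from h import *
from workcell import *
s=get_state();w=[]
for az,r,z,n in((62,640,240,6),(47,620,240,6),(31,590,240,6),(16,550,200,6)):
    a=np.radians(az);f=(76-az)/60
    w.append(([r*np.cos(a),r*np.sin(a),z],1.32*(1-f)+.08*f,n))
plan(s["tcp_pos"],s["tcp_rot"],w,1,1)
E
```

```text
TOO BIG [-1.1 -0.  -0.2] [-0.   0.   0.5]
TOO BIG [-1.1  0.1 -0.2] [-0.   0.   0.4]
TOO BIG [-1.1 -0.2 -0. ] [-0.   0.   0.5]
TOO BIG [-1.1 -0.2 -0. ] [-0.   0.   0.5]
TOO BIG [-1.1 -0.1 -0. ] [-0.   0.   0.5]
TOO BIG [-1.1 -0.1 -0. ] [-0.   0.   0.5]
TOO BIG [-1.1 -0.  -0. ] [-0.   0.   0.6]
TOO BIG [-1.1  0.1 -0. ] [-0.   0.   0.5]
TOO BIG [-1.1 -0.3 -0. ] [-0.   0.   0.6]
TOO BIG [-1.1 -0.2 -0. ] [-0.   0.   0.5]
TOO BIG [-1.1 -0.1 -0. ] [-0.   0.   0.6]
TOO BIG [-1.2 -0.1 -0. ] [-0.   0.   0.5]
TOO BIG [-1.1  0.  -0. ] [-0.   0.   0.6]
TOO BIG [-1.2  0.1 -0. ] [-0.   0.   0.5]
[[[-1.0,-0.2,-0.2],[0,0,0.5],1],[[-1.0,-0.1,-0.2],[0,0,0.5],1],[[-1.0,-0.1,-0.3],[0,0,0.5],1],[[-1.1,0,-0.2],[0,0,0.5],1],[[-1.0,0,-0.3],[0,0,0.5],1],[[-1.1,0.1,-0.2],[0,0,0.4],1],[[-1.1,-0.2,0],[0,0,0.5],1],[[-1.1,-0.2,0],[0,0,0.5],1],[[-1.1,-0.1,0],[0,0,0.5],1],[[-1.1,-0.1,0],[0,0,0.5],1],[[-1.1,0,0],[0,0,0.6],1],[[-1.1,0.1,0],[0,0,0.5],1]]
[[[-1.1,-0.3,0],[0,0,0.6],1],[[-1.1,-0.2,0],[0,0,0.5],1],[[-1.1,-0.1,0],[0,0,0.6],1],[[-1.2,-0.1,0],[0,0,0.5],1],[[-1.1,0,0],[0,0,0.6],1],[[-1.2,0.1,0],[0,0,0.5],1],[[-1.0,-0.2,0.3],[0,0,0.5],1],[[-1.0,-0.2,0.3],[0,0,0.5],1],[[-1.0,-0.2,0.3],[0,0,0.5],1],[[-1.0,-0.1,0.2],[0,0,0.5],1],[[-1.0,0,0.3],[0,0,0.6],1],[[-1.0,0,0.2],[0,0,0.5],1]]
end [528.3 152.6 200.1]
```

Request:
{"api": "step_arm", "payload": {
  "deltas": [
    [[-1,-0.2,-0.2],[0,0,0.5],1],
    [[-1,-0.1,-0.2],[0,0,0.5],1],
    [[-1,-0.1,-0.3],[0,0,0.5],1],
    [[-1,0,-0.2],[0,0,0.5],1],
    [[-1,0,-0.3],[0,0,0.5],1],
    [[-1,0,-0.2],[0,0,0.4],1],
    [[-1,-0.1,0],[0,0,0.5],1],
    [[-1,-0.1,0],[0,0,0.5],1],
    [[-1,-0.1,0],[0,0,0.5],1],
    [[-1,-0.1,0],[0,0,0.5],1],
    [[-1,0,0],[0,0,0.5],1],
    [[-1,0,0],[0,0,0.5],1]
  ]
}}

```text
clock: 1.3
tcp_pos: [409.2, 464.5, 240.4]
tcp_rot: [-0.0, 0.409, 0.913, 0.0]
wrist_force: [0.3, 0.3, 0.4]
width: 85.5
grip_force: 0.0
```

Request:
{"api": "step_arm", "payload": {
  "deltas": [
    [[-1,-0.2,0],[0,0,0.5],1],
    [[-1,-0.2,0],[0,0,0.5],1],
    [[-1,-0.1,0],[0,0,0.5],1],
    [[-1,-0.1,0],[0,0,0.5],1],
    [[-1,0,0],[0,0,0.5],1],
    [[-1,0,0],[0,0,0.5],1],
    [[-1,-0.2,0],[0,0,0.5],1],
    [[-1,-0.2,0.2],[0,0,0.5],1],
    [[-1,-0.1,0.3],[0,0,0.5],1],
    [[-1,0,0.4],[0,0,0.5],1],
    [[-1,0,0.4],[0,0,0.5],1],
    [[-1,0,0.4],[0,0,0.5],1]
  ]
}}

```text
clock: 2.5
tcp_pos: [515.5, 184.7, 196.7]
tcp_rot: [-0.0, 0.66, 0.751, -0.0]
wrist_force: [-0.0, -0.6, -0.2]
width: 85.2
grip_force: 0.0
```

```bash
cat >> h.py <<'E'
def snap(n):
    from workcell import capture,get_calibration
    c=get_calibration("wrist");im=capture("wrist");np.savez(n,im=im,K=c["K"],xyz=c["xyz"],R=c["rotation"])
    cv2.imwrite(f"pics/{n}.png",im[:,:,::-1]);return load(n)
E
python3 -c "
from h import *
snap('w1')"
```

```text
(no output)
```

View pics/w1.png

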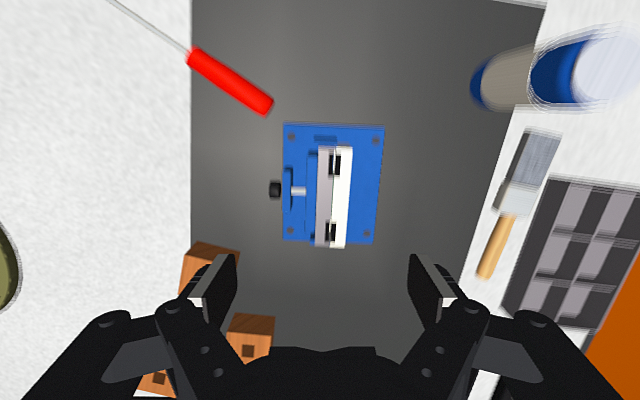

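The jig is centred at (333,183), with notches at (335,164) and (331,232) and the white half to the right. The frame is motion-blurred, so I'll lower, let the arm settle and retake.

Request:
{"api": "step_arm", "payload": {
  "deltas": [
    [[0,0,0.8],[0,0,0],1],
    [[0,0,0.8],[0,0,0],1],
    [[0,0,0.8],[0,0,0],1],
    [[0,0,0],[0,0,0],1],
    [[0,0,0],[0,0,0],1]
  ]
}}

```text
clock: 3.05
tcp_pos: [515.3, 186.3, 137.8]
tcp_rot: [-0.0, 0.659, 0.752, -0.0]
wrist_force: [0.8, 0.1, -0.4]
width: 85.5
grip_force: 0.0
```

```bash
python3 - <<'E'
from h import *
c=snap('w2');a=c["im"][100:300,180:480,::-1];cv2.imwrite("pics/w2c.png",cv2.resize(a,(780,520),interpolation=cv2.INTER_CUBIC))
h=cv2.cvtColor(c["im"],cv2.COLOR_RGB2HSV)
m=cv2.inRange(h,(100,120,60),(125,255,255));m[300:]=0
k,l,st,ce=cv2.connectedComponentsWithStats(m)
for i in range(1,k):
    if st[i,4]>300: print("blue",st[i])
E
```

```text
blue [ 595   16   45   90 3100]
blue [500  44  38  62 872]
blue [  274   125   124   141 10712]
```

View pics/w2c.png

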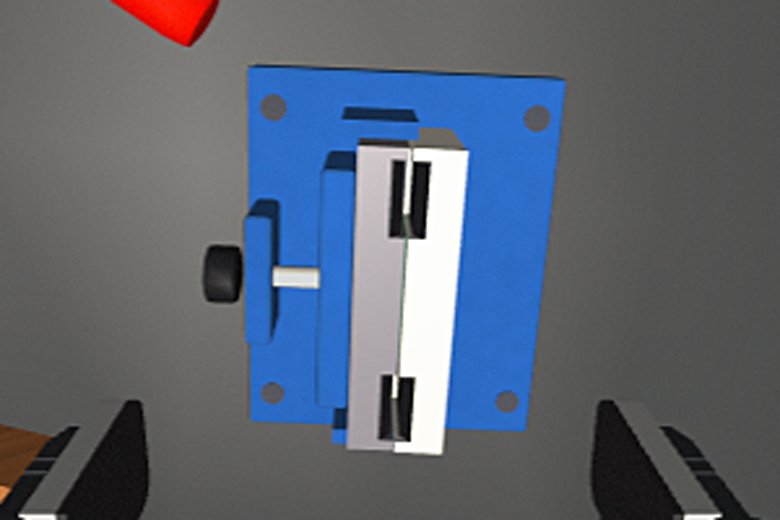

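The crop (2.6x, offset 180,100) is sharp. The grey top runs from corner (357,145) to (347,448) on its outer edge. The left notch covers x 390–432, y 160–238, and the right notch x 380–414, y 375–441. Next I'll turn these into positions.

```bash
python3 - <<'E'
from h import *
c=load('w2');f=2.6
P=lambda x,y,z=62:onz(c,180+(x+.5)/f-.5,100+(y+.5)/f-.5,z)
for n,p in dict(g_out_top=(357,145),g_out_bot=(347,448),seam_top=(411,147),seam_bot=(395,452),w_top=(468,151),w_bot=(442,455)).items(): print(n,P(*p).round(1))
for n,l in dict(L=[(391,160),(431,163),(427,239),(389,237)],R=[(381,375),(414,378),(410,441),(379,440)]).items():
    q=np.array([P(*p) for p in l]);print(n,q[:,:2].round(1).tolist(),q.mean(0).round(1))
pl=np.array([P(*p,12) for p in[(250,66),(565,79),(526,430),(250,421)]]);print("plate",pl[:,:2].round(1).tolist(),pl.mean(0).round(1))
g=cv2.cvtColor(c["im"],cv2.COLOR_RGB2GRAY)
for v in (165,172,180,185,190,200,220,240,250,255,262,268):print(v,g[v,310:364].tolist())
E
```

```text
g_out_top [507.3 225.7  62. ]
g_out_bot [517.6 116.4  62. ]
seam_top [524.4 227.3  62. ]
seam_bot [535.  117.1  62. ]
w_top [542.6 228.5  62. ]
w_bot [552.1 118.1  62. ]
L [[518.7, 222.4], [531.5, 223.1], [534.2, 197.9], [521.6, 196.9]] [526.5 210.1  62. ]
R [[525.8, 146.9], [537.5, 147.2], [539.8, 122.3], [528.6, 121.2]] [532.9 134.4  62. ]
plate [[464.4, 241.6], [581.4, 252.4], [595.5, 104.9], [477.0, 93.6]] [529.6 173.1  12. ]
165 [70, 65, 63, 63, 56, 38, 27, 163, 203, 203, 201, 200, 199, 201, 199, 197, 199, 198, 200, 211, 140, 38, 19, 22, 16, 54, 231, 252, 143, 0, 23, 28, 31, 25, 4, 130, 255, 255, 254, 253, 253, 253, 253, 253, 253, 253, 253, 255, 255, 198, 89, 97, 100, 100]
172 [105, 101, 104, 105, 102, 93, 77, 179, 207, 198, 199, 197, 196, 196, 195, 196, 195, 196, 201, 188, 108, 20, 26, 23, 18, 108, 255, 221, 41, 12, 28, 29, 30, 17, 22, 245, 255, 255, 253, 253, 253, 253, 253, 253, 253, 253, 254, 255, 225, 105, 91, 99, 99, 99]
180 [105, 103, 103, 106, 102, 91, 97, 180, 199, 193, 193, 194, 193, 194, 191, 192, 191, 192, 201, 147, 60, 17, 25, 14, 50, 217, 250, 145, 0, 25, 26, 26, 28
[... 1706 characters left out ...]
165, 165, 164, 163, 163, 164, 169, 154, 81, 14, 24, 20, 65, 104, 69, 18, 25, 31, 29, 15, 37, 254, 255, 253, 252, 252, 252, 252, 252, 252, 252, 254, 254, 198, 84, 93, 95, 95, 96, 97, 97, 96, 97, 97, 99, 98]
262 [37, 39, 31, 80, 154, 166, 164, 162, 161, 163, 163, 162, 161, 164, 172, 126, 48, 21, 27, 23, 50, 103, 92, 41, 23, 26, 23, 4, 167, 255, 255, 252, 252, 252, 252, 252, 252, 252, 253, 255, 242, 130, 87, 98, 97, 97, 98, 97, 98, 98, 98, 98, 98, 97]
268 [99, 98, 92, 134, 161, 163, 162, 162, 161, 161, 162, 160, 161, 163, 164, 92, 20, 38, 46, 46, 48, 88, 105, 108, 88, 53, 14, 10, 243, 255, 253, 252, 252, 252, 252, 252, 252, 252, 255, 255, 186, 82, 88, 92, 91, 92, 92, 93, 91, 93, 93, 93, 93, 94]
```

```bash
python3 - <<'E'
from h import *
from workcell import *
s=get_state()
plan(s["tcp_pos"],s["tcp_rot"],[([540,0,210],-.04,8),([521,-180,180],-.2,8)],1,2)
E
```

```text
[[[-0.94,0,-0.36],[0,0,0.22],1],[[-0.94,0.02,-0.36],[0,0,0.21],1],[[-0.94,0.04,-0.36],[0,0,0.22],1],[[-0.94,0.06,-0.36],[0,0,0.21],1],[[-0.94,0.07,-0.35],[0,0,0.22],1],[[-0.94,0.1,-0.36],[0,0,0.21],1],[[-0.93,0.11,-0.35],[0,0,0.22],1],[[-0.93,0.14,-0.36],[0.01,0,0.21],1],[[-0.9,-0.06,0.15],[0,0,0.2],1],[[-0.9,-0.04,0.15],[0,0,0.2],1],[[-0.91,-0.02,0.15],[0,0,0.2],1],[[-0.91,-0.01,0.15],[0,0,0.2],1]]
[[[-0.9,0.01,0.15],[0,0,0.2],1],[[-0.91,0.03,0.15],[0,0,0.2],1],[[-0.9,0.05,0.15],[0,0,0.2],1],[[-0.9,0.07,0.15],[0,0,0.2],1]]
end [ 521.  -179.9  180. ]
```

Request:
{"api": "step_arm", "payload": {
  "deltas": [
    [[-0.94,0,-0.36],[0,0,0.22],1],
    [[-0.94,0.02,-0.36],[0,0,0.21],1],
    [[-0.94,0.04,-0.36],[0,0,0.22],1],
    [[-0.94,0.06,-0.36],[0,0,0.21],1],
    [[-0.94,0.07,-0.36],[0,0,0.22],1],
    [[-0.94,0.1,-0.36],[0,0,0.21],1],
    [[-0.94,0.1,-0.36],[0,0,0.22],1],
    [[-0.94,0.14,-0.36],[0,0,0.21],1],
    [[-0.9,-0.06,0.15],[0,0,0.2],1],
    [[-0.9,-0.04,0.15],[0,0,0.2],1],
    [[-0.9,-0.02,0.15],[0,0,0.2],1],
    [[-0.9,0,0.15],[0,0,0.2],1]
  ]
}}

```text
clock: 4.3
tcp_pos: [529.3, -91.6, 193.9]
tcp_rot: [-0.0, 0.748, 0.663, -0.0]
wrist_force: [0.3, 0.2, -0.2]
width: 85.5
grip_force: 0.0
```

Request:
{"api": "step_arm", "payload": {
  "deltas": [
    [[-0.9,0,0.15],[0,0,0.2],1],
    [[-0.9,0.03,0.15],[0,0,0.2],1],
    [[-0.9,0.05,0.15],[0,0,0.2],1],
    [[-0.9,0.07,0.15],[0,0,0.2],1],
    [[0,0,0],[0,0,0],1],
    [[0,0,0],[0,0,0],1]
  ]
}}

```text
clock: 4.9
tcp_pos: [520.2, -180.2, 179.6]
tcp_rot: [-0.0, 0.774, 0.633, -0.0]
wrist_force: [1.1, 0.7, -0.4]
width: 85.6
grip_force: 0.0
```

```bash
python3 - <<'E'
from h import *
c=snap('w3');a=c["im"][60:320,120:510,::-1];cv2.imwrite("pics/w3c.png",cv2.resize(a,(780,520),interpolation=cv2.INTER_CUBIC))
E
```

```text
(no output)
```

View pics/w3c.png

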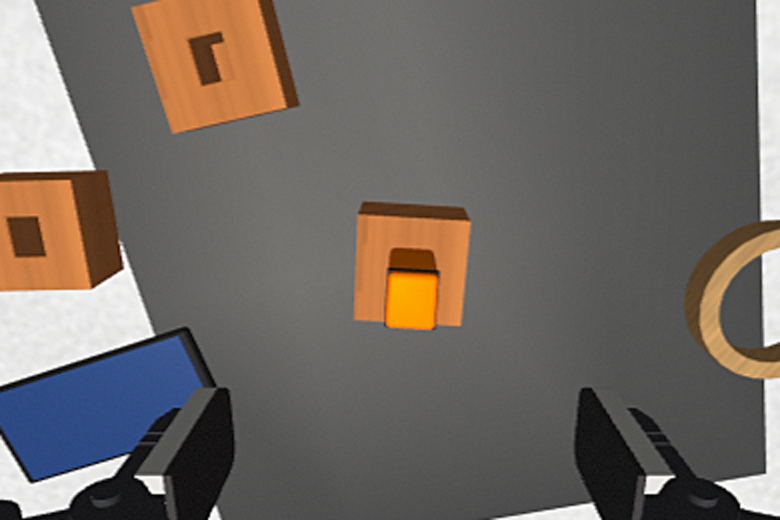

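The enlarged crop (2x, offset 120,60) confirms the stand. Its top corners are at (358,214), (470,221), (463,326) and (354,320), and the orange handle top is at (389–439, 270–330).

```bash
python3 - <<'E'
from h import *
c=load('w3');f=2.
P=lambda x,y,z:onz(c,120+(x+.5)/f-.5,60+(y+.5)/f-.5,z)
q=np.array([P(x,y,40) for x,y in[(358,214),(470,221),(463,326),(354,320)]]);print(q[:,:2].round(1).tolist(),q.mean(0).round(1),[round(float(np.linalg.norm(q[i]-q[i-1])),1) for i in range(4)])
for a,b in((0,1),(3,2)): d=q[b]-q[a];print("yaw",np.arctan2(d[1],d[0]))
for a,b in((3,0),(2,1)): d=q[b]-q[a];print("yaw",-np.arctan2(d[0],d[1]))
h=cv2.cvtColor(c["im"],cv2.COLOR_RGB2HSV);m=cv2.inRange(h,(10,220,200),(25,255,255));m[240:]=0;m[:180]=0;m[:,:300]=0;m[:,350:]=0
r=cv2.minAreaRect(cv2.findNonZero(m));print(r)
b=cv2.boxPoints(r);w=np.array([onz(c,*p,90) for p in b]);print(w.round(1).tolist(),w.mean(0).round(1))
E
```

```text
[[500.6, -157.5], [557.9, -173.0], [544.1, -231.3], [485.1, -215.6]] [ 521.9 -194.3   40. ] [60.1, 59.4, 59.9, 61.1]
yaw -0.2639763097103046
yaw -0.2596147599364552
yaw -0.2614959343248202
yaw -0.23254542574747414
((325.2430725097656, 210.12461853027344), (24.684158325195312, 26.95842933654785), 3.1798300743103027)
[[506.9, -203.2, 90.0], [513.8, -177.6, 90.0], [535.6, -183.4, 90.0], [529.4, -209.1, 90.0]] [ 521.4 -193.3   90. ]
```

```bash
python3 - <<'E'
from h import *
from workcell import *
s=get_state()
plan(s["tcp_pos"],s["tcp_rot"],[([521.7,-194,150],-.258,2),([521.7,-194,63],-.258,5)],1,2)
E
```

```text
[[[-0.29,0.08,0.59],[0,0,0.3],1],[[-0.28,0.09,0.6],[0,-0.01,0.29],1],[[0,0,0.7],[0,0,0],1],[[0,0,0.69],[0,0,0],1],[[0,0,0.7],[0,0,0],1],[[0,0,0.69],[0,0,0],1],[[0,0,0.7],[0,0,0],1]]
end [ 521.7 -194.    62.9]
```

Request:
{"api": "step_arm", "payload": {
  "deltas": [
    [[-0.29,0.08,0.6],[0,0,0.3],1],
    [[-0.28,0.09,0.6],[0,0,0.3],1],
    [[0,0,0.7],[0,0,0],1],
    [[0,0,0.7],[0,0,0],1],
    [[0,0,0.7],[0,0,0],1],
    [[0,0,0.7],[0,0,0],1],
    [[0,0,0.68],[0,0,0],1],
    [[0,0,0],[0,0,0],1]
  ]
}}

```text
clock: 5.75
tcp_pos: [518.9, -193.7, 59.3]
tcp_rot: [-0.002, 0.793, 0.609, -0.002]
wrist_force: [-0.2, -0.2, -0.5]
width: 85.9
grip_force: 0.0
```

Request:
{"api": "step_arm", "payload": {
  "deltas": [
    [[0,0,0],[0,0,0],-1],
    [[0,0,0],[0,0,0],-1],
    [[0,0,0],[0,0,0],-1],
    [[0,0,0],[0,0,0],-1],
    [[0,0,0],[0,0,0],-1],
    [[0,0,0],[0,0,0],-1],
    [[0,0,0],[0,0,0],-1],
    [[0,0,0],[0,0,0],-1]
  ],
  "newtons": 80
}}

```text
clock: 6.55
tcp_pos: [525.0, -195.4, 66.9]
tcp_rot: [0.002, 0.793, 0.61, 0.003]
wrist_force: [-1.7, 1.3, 17.4]
width: 0.5
grip_force: 28.4
```

The fingers shut to 0.5 mm, so the handle isn't between the pads. I'll look before doing anything else.

```bash
python3 - <<'E'
from h import *
from workcell import *
c=snap('w4');s=get_state();print({k:np.round(s[k],2).tolist() for k in("tcp_pos","tcp_rot","wrist_force","moment","width","grip_force")})
t=capture("top");sc=capture("scene")
a=cv2.resize(c["im"][140:400,120:510],(540,360));b=cv2.resize(sc[200:320,190:340],(450,360),interpolation=cv2.INTER_CUBIC)
b2=cv2.resize(t[160:260,360:460],(240,240),interpolation=cv2.INTER_CUBIC)
o=np.zeros((600,800,3),np.uint8);o[:360,:540]=a;o[360:,:300]=cv2.resize(b,(300,240));o[360:,320:560]=b2
cv2.imwrite("pics/chk.png",o[:,:,::-1])
E
```

```text
{'tcp_pos': [524.95, -195.37, 66.88], 'tcp_rot': [0.0, 0.79, 0.61, 0.0], 'wrist_force': [-1.17, 1.41, 16.39], 'moment': [0.16, 0.29, 0.06], 'width': 0.75, 'grip_force': 28.42}
```

View pics/chk.png

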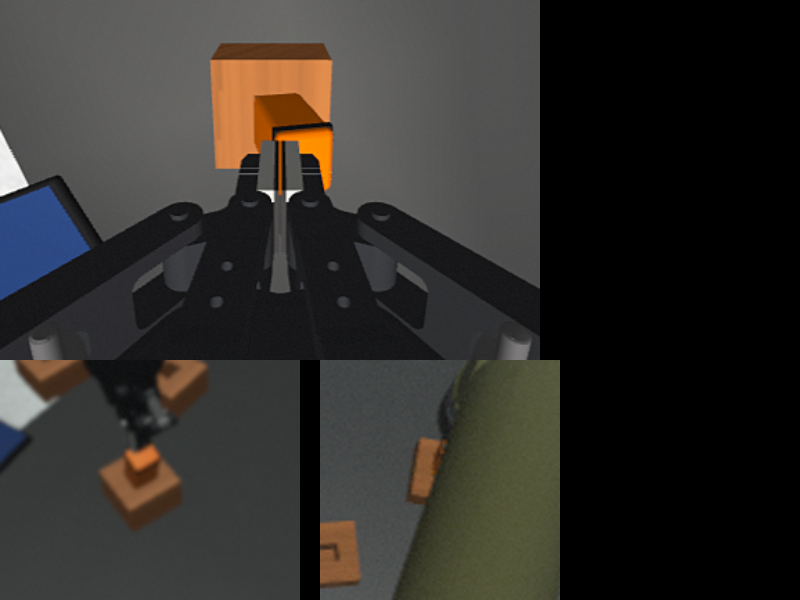

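```bash
python3 - <<'E'
from h import *
c=load('w4');T=np.array([524.95,-195.37,66.88]);q=[0.002,.793,.61,.003];R=rot(q)
print(c["xyz"],rot(c["R"]).round(2).tolist())
for z in(-60,-20,-5,0,14,40):
    for x in (-11,11): 
        u,v=proj(c,T+R@[x,0,z]);print(z,x,round(u),round(v),"view",round((u-120)/.722),round((v-140)/.722))
for z in (0,40,53,70,90):
    u,v=proj(c,[521.7,-194,z]);print("axis",z,round((u-120)/.722),round((v-140)/.722))
h=cv2.cvtColor(c["im"],cv2.COLOR_RGB2HSV)
# stand top corners by view px (211,58),(331,58),(215,168) at z=40
for x,y in((211,58),(331,58),(215,168)): print(onz(c,120+x*.722,140+y*.722,40).round(1))
E
```

```text
[ 544.68251632 -118.35368668  235.04661608] [[0.97, 0.25, 0.07], [-0.26, 0.92, 0.29], [0.01, -0.3, 0.95]]
-60 -11 321 321 view 278 251
-60 11 321 278 view 278 191
-20 -11 321 273 view 278 184
-20 11 321 237 view 278 135
-5 -11 321 259 view 278 165
-5 11 321 227 view 278 120
0 -11 321 256 view 278 160
0 11 321 223 view 278 116
14 -11 321 246 view 278 146
14 11 321 215 view 278 104
40 -11 321 230 view 279 125
40 11 321 203 view 279 87
axis 0 272 90
axis 40 271 115
axis 53 271 125
axis 70 271 140
axis 90 270 162
[ 501.  -157.5   40. ]
[ 557.9 -172.7   40. ]
[ 484.6 -215.7   40. ]
```

The tips project about 38 mm behind where the stated tool geometry puts them, and they rest on the handle top. I'll rise and look at the tool and wedge unobstructed.

Request:
{"api": "step_arm", "payload": {
  "deltas": [
    [[0,0,-0.8],[0,0,0],-1],
    [[0,0,-0.8],[0,0,0],-1],
    [[0,0,-0.8],[0,0,0],-1],
    [[0,0,0],[0,0,0],-1],
    [[0,0,0],[0,0,0],-1]
  ]
}}

```text
clock: 7.2
tcp_pos: [521.8, -194.3, 123.0]
tcp_rot: [0.0, 0.792, 0.61, 0.0]
wrist_force: [0.1, -0.2, -1.3]
width: 0.3
grip_force: 0.0
```

```bash
python3 - <<'E'
from h import *
from workcell import *
s=get_state();c=snap('w5');sc=capture("scene")
print({k:np.round(s[k],2).tolist() for k in("tcp_pos","tcp_rot","wrist_force","width","grip_force")})
o=np.zeros((600,800,3),np.uint8);o[:360,:540]=cv2.resize(c["im"][140:400,120:510],(540,360));o[:240,540:]=cv2.resize(sc[200:320,190:320],(260,240),interpolation=cv2.INTER_CUBIC)
cv2.imwrite("pics/chk2.png",o[:370,:,::-1])
T=s["tcp_pos"];R=rot(s["tcp_rot"])
for z in(-40,-25,-10,0,14):print(z,[(round((proj(c,T+R@[x,0,z])[0]-120)/.722),round((proj(c,T+R@[x,0,z])[1]-140)/.722)) for x in(-11,11)])
E
```

```text
{'tcp_pos': [521.84, -194.29, 123.04], 'tcp_rot': [0.0, 0.79, 0.61, 0.0], 'wrist_force': [0.08, -0.19, -1.27], 'width': 0.31, 'grip_force': 0.0}
-40 [(278, 213), (278, 159)]
-25 [(278, 190), (278, 140)]
-10 [(278, 171), (278, 125)]
0 [(278, 160), (278, 116)]
14 [(278, 146), (278, 104)]
```

View pics/chk2.png

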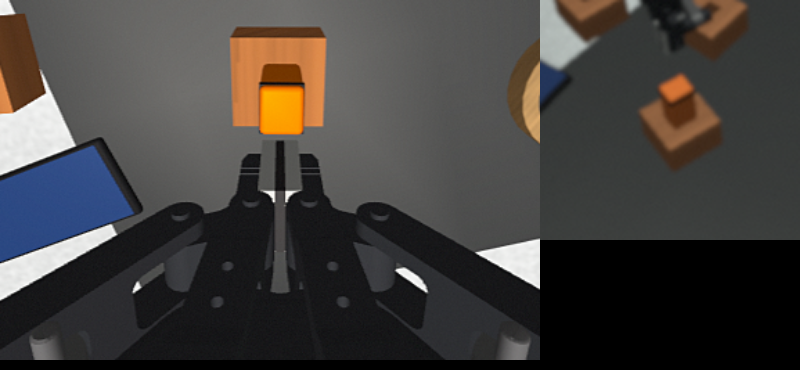

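The wedge is upright again. With the jaws shut, the tips sit about 25 mm behind the reported TCP, not 14 mm ahead of it, in both this view and the contact. So the reported height needs to be about 39 mm lower for the grasp.

Request:
{"api": "step_arm", "payload": {
  "deltas": [
    [[0,0,0],[0,0,0],1],
    [[0,0,0],[0,0,0],1],
    [[0,0,0],[0,0,0],1],
    [[0,0,0],[0,0,0],1],
    [[0,0,0],[0,0,0],1],
    [[0,0,0.6],[0,0,0],1],
    [[0,0,0.6],[0,0,0],1],
    [[0,0,0.6],[0,0,0],1],
    [[0,0,0.6],[0,0,0],1],
    [[0,0,0.6],[0,0,0],1],
    [[0,0,0.6],[0,0,0],1],
    [[0,0,0.4],[0,0,0],1]
  ]
}}

```text
clock: 8.5
tcp_pos: [520.9, -194.2, 21.1]
tcp_rot: [-0.001, 0.793, 0.61, -0.001]
wrist_force: [0.6, 0.8, -0.5]
width: 85.8
grip_force: 0.0
```

Request:
{"api": "step_arm", "payload": {
  "deltas": [
    [[0,0,0],[0,0,0],-0.1],
    [[0,0,0],[0,0,0],-0.4],
    [[0,0,0],[0,0,0],-1],
    [[0,0,0],[0,0,0],-1],
    [[0,0,0],[0,0,0],-1],
    [[0,0,0],[0,0,0],-1]
  ],
  "newtons": 80
}}

```text
clock: 9.1
tcp_pos: [522.5, -194.5, 23.8]
tcp_rot: [0.001, 0.792, 0.61, 0.001]
wrist_force: [-0.9, 0.5, 3.9]
width: 23.0
grip_force: 78.4
```

Request:
{"api": "step_arm", "payload": {
  "deltas": [
    [[0,0,-0.2],[0,0,0],-1],
    [[0,0,-0.6],[0,0,0],-1],
    [[0,0,-0.8],[0,0,0],-1],
    [[0,0,-1],[0,0,0],-1],
    [[0,0,-1],[0,0,0],-1],
    [[0,0,-0.8],[0,0,0],-1],
    [[0,0,0],[0,0,0],-1]
  ]
}}

```text
clock: 9.8
tcp_pos: [523.7, -195.3, 136.6]
tcp_rot: [0.002, 0.793, 0.61, 0.002]
wrist_force: [0.6, -0.2, -1.0]
width: 23.1
grip_force: 78.3
```

```bash
python3 - <<'E'
from h import *
from workcell import *
s=get_state()
plan(s["tcp_pos"],s["tcp_rot"],[([545,0,128],-.06,9),([533.1,134.9,110],.094,7)],-1,2)
E
```

```text
[[[0.86,-0.13,0.04],[0.01,0,-0.22],-1],[[0.87,-0.11,0.04],[0.01,0,-0.22],-1],[[0.87,-0.09,0.04],[0.01,0,-0.22],-1],[[0.87,-0.08,0.04],[0.01,0,-0.22],-1],[[0.87,-0.05,0.04],[0,0,-0.22],-1],[[0.87,-0.04,0.04],[0.01,0,-0.22],-1],[[0.87,-0.02,0.04],[0,0,-0.22],-1],[[0.87,0,0.03],[0.01,0,-0.23],-1],[[0.88,0.03,0.04],[0,0,-0.22],-1],[[0.77,-0.11,0.1],[0,0,-0.22],-1],[[0.77,-0.1,0.1],[0,0,-0.22],-1],[[0.77,-0.08,0.1],[0,0,-0.22],-1]]
[[[0.77,-0.06,0.1],[0,0,-0.22],-1],[[0.77,-0.05,0.11],[0,0,-0.22],-1],[[0.77,-0.03,0.1],[0,0,-0.22],-1],[[0.77,-0.02,0.11],[0,0,-0.22],-1]]
end [533.  134.8 110. ]
```

Request:
{"api": "step_arm", "payload": {
  "deltas": [
    [[0.86,-0.13,0.04],[0,0,-0.22],-1],
    [[0.87,-0.11,0.04],[0,0,-0.22],-1],
    [[0.87,-0.09,0.04],[0,0,-0.22],-1],
    [[0.87,-0.08,0.04],[0,0,-0.22],-1],
    [[0.87,-0.05,0.04],[0,0,-0.22],-1],
    [[0.87,-0.04,0.04],[0,0,-0.22],-1],
    [[0.87,-0.02,0.04],[0,0,-0.22],-1],
    [[0.87,0,0.04],[0,0,-0.22],-1],
    [[0.87,0.03,0.04],[0,0,-0.22],-1],
    [[0.77,-0.11,0.1],[0,0,-0.22],-1],
    [[0.77,-0.1,0.1],[0,0,-0.22],-1],
    [[0.77,-0.08,0.1],[0,0,-0.22],-1]
  ]
}}

```text
clock: 11.0
tcp_pos: [537.5, 60.1, 116.1]
tcp_rot: [-0.0, 0.705, 0.709, -0.0]
wrist_force: [-0.1, -0.7, -1.5]
width: 23.4
grip_force: 78.2
```

Request:
{"api": "step_arm", "payload": {
  "deltas": [
    [[0.77,-0.06,0.1],[0,0,-0.22],-1],
    [[0.77,-0.05,0.1],[0,0,-0.22],-1],
    [[0.77,-0.03,0.1],[0,0,-0.22],-1],
    [[0.77,-0.02,0.1],[0,0,-0.22],-1],
    [[0,0,0],[0,0,0],-1],
    [[0,0,0],[0,0,0],-1],
    [[0,0,0],[0,0,0],-1]
  ]
}}

```text
clock: 11.7
tcp_pos: [531.3, 134.3, 106.5]
tcp_rot: [0.0, 0.674, 0.739, -0.0]
wrist_force: [-0.6, 0.6, -0.6]
width: 23.3
grip_force: 78.2
```

```bash
python3 - <<'E'
from h import *
from workcell import *
s=get_state();c=snap('w6')
print({k:np.round(s[k],4).tolist() for k in("clock","tcp_pos","tcp_rot","wrist_force","width","joints")},yaw_of(s["tcp_rot"]))
T=s["tcp_pos"];R=rot(s["tcp_rot"])
f=3;x0,y0=220,120
print("tip pred",[(np.array(proj(c,T+R@[x,0,17.8]))-(x0,y0))*f for x in(-8,8)])
cv2.imwrite("pics/w6c.png",cv2.resize(c["im"][y0:y0+200,x0:x0+220,::-1],None,fx=f,fy=f,interpolation=cv2.INTER_CUBIC))
E
```

```text
{'clock': 11.7, 'tcp_pos': [531.2873, 134.3202, 106.5247], 'tcp_rot': [0.0003, 0.674, 0.7387, -0.0001], 'wrist_force': [-0.5856, 0.6094, -0.6439], 'width': 23.3193, 'joints': [-0.7135, 0.1841, 0.4629, 1.8459, -0.0897, 1.132, -0.1277]} 0.09148777674647549
tip pred [array([300.16255087, 356.37103634]), array([300.02507999, 291.25791169])]
```

View pics/w6c.png

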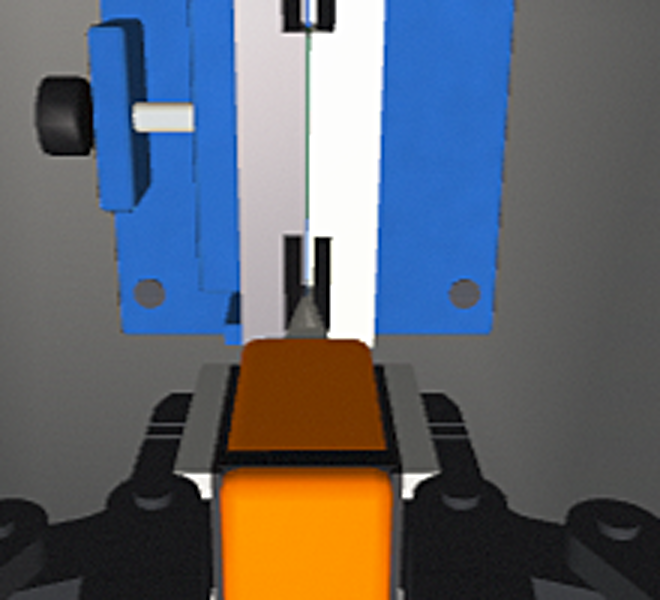

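The wedge is held upright. Its tip is at crop (307,288) over the right notch, which spans x 284–331 at row 240, and the seam is at (308,130) in the same view. I'll compute the remaining offset.

```bash
python3 - <<'E'
from h import *
c=load('w6');P=lambda x,y,z:onz(c,220+(x+.5)/3-.5,120+(y+.5)/3-.5,z)
y=.094;ex=np.array([np.cos(y),np.sin(y),0]);ey=np.array([-np.sin(y),np.cos(y),0]);O=np.array([529.5,172.7,62])
J=lambda p:(round(float((p-O)@ex),2),round(float((p-O)@ey),2))
print("tip",J(P(307,288,88.7)),"tcp",J(np.array([531.3,134.3,62])))
for n,p in dict(seam=(308,130),seam2=(309,60),R_l=(284,238),R_r=(331,238),R_l2=(284,320),R_r2=(326,330),Lb=(285,31),Lb2=(334,31),gout=(236,30),gout2=(240,250),wout=(383,30)).items():print(n,J(P(*p,62)))
g=cv2.cvtColor(c["im"],cv2.COLOR_RGB2GRAY)
for v in(200,206,212,216,220):print(v,g[v,310:335].tolist())
E
```

```text
tip (-0.46, -29.38) tcp (-1.81, -38.4)
seam (-0.11, 1.35)
seam2 (0.17, 18.07)
R_l (-6.2, -26.06)
R_r (5.62, -26.1)
R_l2 (-6.43, -48.35)
R_r2 (4.47, -51.2)
Lb (-5.44, 24.77)
Lb2 (6.03, 24.74)
gout (-16.91, 25.03)
gout2 (-17.35, -29.21)
wout (17.5, 24.94)
200 [184, 185, 187, 198, 127, 30, 17, 24, 19, 13, 81, 149, 191, 255, 209, 0, 13, 14, 8, 0, 213, 255, 255, 253, 253]
206 [183, 184, 185, 197, 126, 33, 22, 29, 24, 16, 82, 146, 191, 255, 214, 0, 23, 26, 25, 0, 217, 255, 255, 253, 253]
212 [181, 180, 182, 194, 126, 29, 22, 25, 23, 16, 82, 147, 198, 249, 156, 6, 26, 30, 24, 0, 217, 255, 255, 253, 253]
216 [179, 178, 178, 192, 125, 31, 20, 26, 26, 26, 31, 42, 65, 82, 50, 18, 30, 24, 22, 0, 255, 255, 254, 253, 253]
220 [176, 176, 180, 189, 141, 59, 17, 25, 19, 32, 80, 91, 90, 93, 56, 20, 29, 28, 21, 0, 255, 255, 254, 253, 253]
```

Request:
{"api": "step_arm", "payload": {
  "deltas": [
    [[0,0.02,0.4],[0,0,0],-1],
    [[0,0,0.4],[0,0,0],-1],
    [[0,0,0.3],[0,0,0],-1],
    [[0,0,0.2],[0,0,0],-1],
    [[0,0,0.1],[0,0,0],-1],
    [[0,0,0],[0,0,0],-1],
    [[0,0,0],[0,0,0],-1]
  ],
  "newtons": 110
}}

```text
clock: 12.45
tcp_pos: [531.5, 135.6, 71.5]
tcp_rot: [-0.0, 0.673, 0.739, 0.0]
wrist_force: [0.3, -0.0, -0.4]
width: 22.9
grip_force: 108.4
```

Request:
{"api": "step_arm", "payload": {
  "deltas": [
    [[0,0,0.08],[0,0,0],-1],
    [[0,0.01,0.08],[0,0,0],-1],
    [[0,0.01,0.08],[0,0,0],-1],
    [[0,0,0],[0,0,0],-1],
    [[0,0,0],[0,0,0],-1]
  ]
}}

```text
clock: 12.95
tcp_pos: [531.9, 135.8, 66.4]
tcp_rot: [-0.0, 0.673, 0.739, 0.0]
wrist_force: [-3.3, -0.7, 5.8]
width: 22.9
grip_force: 109.3
```

Request:
{"api": "step_arm", "payload": {
  "deltas": [
    [[0,0.01,0.08],[0,0,0],-1],
    [[0,0.015,0.08],[0,0,0],-1],
    [[0,0.01,0.08],[0,0,0],-1],
    [[0,0,0],[0,0,0],-1],
    [[0,0,0],[0,0,0],-1]
  ]
}}

```text
clock: 13.45
tcp_pos: [532.9, 135.8, 60.6]
tcp_rot: [-0.0, 0.673, 0.739, 0.0]
wrist_force: [-3.7, -0.6, 7.3]
width: 23.2
grip_force: 109.4
```

```bash
python3 - <<'E'
from h import *
from workcell import *
c=snap('w7');s=get_state();print(s["tcp_pos"].round(1),s["wrist_force"].round(1),yaw_of(s["tcp_rot"]))
P=lambda u,v:onz(c,u,v,62)
y=.094;ex=np.array([np.cos(y),np.sin(y),0]);ey=np.array([-np.sin(y),np.cos(y),0]);O=np.array([529.5,172.7,62])
g=cv2.cvtColor(c["im"],cv2.COLOR_RGB2GRAY).astype(int)
# sample along jig x at given jig y: print profile at .5 mm
m=cv2.GaussianBlur(c["im"],(1,1),0)
for yy in(60,20,10,0,-10,-20):
    xs=np.arange(-19,24,.5);r=[g[int(round(v)),int(round(u))] for u,v in(proj(c,O+ex*x+ey*yy) for x in xs)]
    print(yy,r)
E
```

```text
[532.9 135.8  60.6] [-3.1 -1.9  7.8] 0.09311884130500772
60 [np.int64(101), np.int64(103), np.int64(99), np.int64(100), np.int64(103), np.int64(101), np.int64(100), np.int64(100), np.int64(99), np.int64(101), np.int64(97), np.int64(99), np.int64(99), np.int64(97), np.int64(100), np.int64(97), np.int64(100), np.int64(97), np.int64(100), np.int64(98), np.int64(101), np.int64(101), np.int64(102), np.int64(101), np.int64(102), np.int64(102), np.int64(102), np.int64(100), np.int64(99), np.int64(100), np.int64(100), np.int64(101), np.int64(102), np.int64(100), np.int64(100), np.int64(100), np.int64(99), np.int64(100), np.int64(100), np.int64(101), np.int64(101), np.int64(102), np.int64(100), np.int64(100), np.int64(102), np.int64(102), np.int64(102), np.int64(101), np.int64(100), np.int64(100), np.int64(100), np.int64(99), np.int64(98), np.int64(100), np.int64(100), np.int64(98), np.int64(101), np.int64(100), np.int64(99), np.int64(99), np.int64(101), np.int64(99), np.int64(99), np.int64(101), np.int64(101), np.int64(101), np.int64(101), np.int64(100), np.int64(101), np.int64(100), np.int6
[... 5957 characters left out ...]
1), np.int64(115), np.int64(106), np.int64(106), np.int64(191), np.int64(255), np.int64(255), np.int64(254), np.int64(253), np.int64(253), np.int64(253), np.int64(253), np.int64(253), np.int64(253), np.int64(253), np.int64(253), np.int64(253), np.int64(253), np.int64(253), np.int64(253), np.int64(253), np.int64(253), np.int64(253), np.int64(253), np.int64(253), np.int64(253), np.int64(253), np.int64(253), np.int64(253), np.int64(253), np.int64(253), np.int64(253), np.int64(253), np.int64(253), np.int64(253), np.int64(254), np.int64(255), np.int64(248), np.int64(248), np.int64(139), np.int64(84), np.int64(94), np.int64(99), np.int64(98), np.int64(98), np.int64(97), np.int64(98), np.int64(99)]
```

Request:
{"api": "step_arm", "payload": {
  "deltas": [
    [[0,0,-0.4],[0,0,0],-1],
    [[0,0,-0.6],[0,0,0],-1],
    [[0.2,-0.02,-0.3],[0,0,0],-1],
    [[0.7,-0.02,0],[0,0,0],-1],
    [[0.8,0,0],[0,0,0],-1],
    [[0.8,0,0],[0,0,0],-1],
    [[0.48,0,0],[0,0,0],-1],
    [[0,0,0],[0,0,0],-1],
    [[0,0,0],[0,0,0],-1],
    [[0,0,0],[0,0,0],-1]
  ]
}}

```text
clock: 14.5
tcp_pos: [525.3, 208.2, 92.0]
tcp_rot: [0.0, 0.674, 0.739, -0.0]
wrist_force: [0.4, 0.6, -1.1]
width: 23.0
grip_force: 108.8
```

```bash
cat >> h.py <<'E'
YW=.094;EX=np.array([np.cos(YW),np.sin(YW),0]);EY=np.array([-np.sin(YW),np.cos(YW),0]);O=np.array([529.5,172.7,62])
def gap(n,ys):
    """seam opening at the two notches from edge crossings along jig x, shell-top plane"""
    from workcell import get_state
    s=get_state();c=snap(n);g=cv2.cvtColor(c["im"],cv2.COLOR_RGB2GRAY).astype(np.float32);x=np.arange(-4,11,.05);L=[]
    for y in ys:
        uv=np.array([proj(c,O+EX*a+EY*y) for a in x],np.float32)
        r=cv2.remap(g,uv[None,:,0],uv[None,:,1],cv2.INTER_LINEAR)[0]
        gl=r[:30].mean();i=np.argmax(r<gl-25);k=np.nonzero(r<195)[0]; k=k[k<len(x)-1]
        j=k[-1] if len(k) else i
        if r[:20].std()<4: L.append((y,x[i],x[j]))
    L=np.array(L);a=np.polyfit(L[:,0],L[:,1],1);b=np.polyfit(L[:,0],L[:,2],1)
    print("grey edge L,R",np.polyval(a,[38,-38]).round(2),"white",np.polyval(b,[38,-38]).round(2),"gap",(np.polyval(b,[38,-38])-np.polyval(a,[38,-38])).round(2),"resid",np.std(L[:,2]-np.polyval(b,L[:,0])).round(2),len(L))
    d=s["tcp_pos"]-O;print("tcp jig",round(d@EX,2),round(d@EY,2),round(s["tcp_pos"][2],1),"clock",s["clock"],"F",s["wrist_force"].round(1))
E
python3 - <<'E'
from h import *
import h
ys=np.r_[-20:21:2]
gap("w8",ys)
for n in("w2","w6","w7"):
    h.snap=lambda _:load(n); print(n);gap(n,ys)
E
```

```text
grey edge L,R [-4. -4.] white [10.9 10.9] gap [14.9 14.9] resid 0.0 21
tcp jig -0.86 35.77 92.0 clock 14.5 F [ 0.4  0.6 -1.1]
w2
grey edge L,R [-0.5  -1.14] white [ 0.77 -0.05] gap [1.27 1.09] resid 0.09 21
tcp jig -0.87 35.86 92.0 clock 14.55 F [-0.2  0.2 -1.6]
w6
grey edge L,R [-0.83 -1.  ] white [ 0.26 -0.12] gap [1.09 0.87] resid 0.03 21
tcp jig -0.87 35.86 92.0 clock 14.55 F [-0.2  0.2 -1.6]
w7
grey edge L,R [-1.11 -0.61] white [0.58 2.29] gap [1.69 2.91] resid 0.06 21
tcp jig -0.87 35.86 92.0 clock 14.55 F [-0.2  0.2 -1.6]
```

Request:
{"api": "step_arm", "payload": {
  "deltas": [
    [[0,0,0.4],[0,0,0],-1],
    [[0,0,0.3],[0,0,0],-1],
    [[0,0,0.14],[0,0,0],-1],
    [[0,0,0.08],[0,0,0],-1],
    [[0,0.01,0.08],[0,0,0],-1],
    [[0,0.01,0.08],[0,0,0],-1],
    [[0,0.01,0.08],[0,0,0],-1],
    [[0,0,0],[0,0,0],-1]
  ]
}}

```text
clock: 15.35
tcp_pos: [525.5, 210.2, 63.9]
tcp_rot: [-0.0, 0.673, 0.739, 0.0]
wrist_force: [-2.3, -1.2, 6.4]
width: 22.7
grip_force: 110.0
```

Request:
{"api": "step_arm", "payload": {
  "deltas": [
    [[0,0.01,0.08],[0,0,0],-1],
    [[0,0.01,0.08],[0,0,0],-1],
    [[0,0.01,0.08],[0,0,0],-1],
    [[0,0.01,0.06],[0,0,0],-1],
    [[0,0,0],[0,0,0],-1],
    [[0,0,0],[0,0,0],-1]
  ]
}}

```text
clock: 15.95
tcp_pos: [526.6, 210.9, 56.9]
tcp_rot: [-0.001, 0.673, 0.739, 0.001]
wrist_force: [-2.7, -1.0, 8.2]
width: 22.7
grip_force: 110.0
```

Request:
{"api": "step_arm", "payload": {
  "deltas": [
    [[0,0,-0.5],[0,0,0],-1],
    [[0,0,-0.8],[0,0,0],-1],
    [[-0.6,0,-0.1],[0,0,0],-1],
    [[-0.9,0,0],[0,0,0],-1],
    [[-0.9,0,0],[0,0,0],-1],
    [[-0.6,0,0],[0,0,0],-1],
    [[0,0,0],[0,0,0],-1],
    [[0,0,0],[0,0,0],-1]
  ]
}}

```text
clock: 16.75
tcp_pos: [533.5, 135.5, 90.3]
tcp_rot: [-0.0, 0.674, 0.739, 0.0]
wrist_force: [-0.5, 1.0, -0.5]
width: 22.7
grip_force: 108.9
```

```bash
python3 -c "
from h import *
gap('w9',np.r_[-16:21:2])"
```

```text
grey edge L,R [-1.19 -0.55] white [3.63 2.4 ] gap [4.81 2.95] resid 0.1 19
tcp jig 0.49 -37.46 90.3 clock 16.75 F [-0.5  1.  -0.5]
```

Request:
{"api": "step_arm", "payload": {
  "deltas": [
    [[0,-0.03,0.4],[0,0,0],-1],
    [[0,0,0.4],[0,0,0],-1],
    [[0,0,0.2],[0,0,0],-1],
    [[0,0.01,0.08],[0,0,0],-1],
    [[0,0.01,0.08],[0,0,0],-1],
    [[0,0.01,0.08],[0,0,0],-1],
    [[0,0.01,0.08],[0,0,0],-1],
    [[0,0.01,0.08],[0,0,0],-1],
    [[0,0,0],[0,0,0],-1]
  ]
}}

```text
clock: 17.7
tcp_pos: [533.7, 135.3, 56.3]
tcp_rot: [-0.001, 0.674, 0.739, -0.0]
wrist_force: [-4.4, -0.9, 5.8]
width: 22.5
grip_force: 110.1
```

Request:
{"api": "step_arm", "payload": {
  "deltas": [
    [[0,0.01,0.08],[0,0,0],-1],
    [[0,0.01,0.08],[0,0,0],-1],
    [[0,0.01,0.06],[0,0,0],-1],
    [[0,0,0],[0,0,0],-1],
    [[0,0,0],[0,0,0],-1]
  ]
}}

```text
clock: 18.2
tcp_pos: [534.6, 135.3, 50.9]
tcp_rot: [-0.0, 0.673, 0.739, -0.0]
wrist_force: [-4.4, -1.3, 6.8]
width: 22.8
grip_force: 110.0
```

```bash
python3 -c "
from h import *
gap('w10',np.r_[-20:21:2])"
```

```text
grey edge L,R [-0.99 -0.81] white [3.79 5.55] gap [4.78 6.36] resid 0.07 21
tcp jig 1.53 -37.7 50.9 clock 18.2 F [-4.4 -1.3  6.8]
```

Request:
{"api": "step_arm", "payload": {
  "deltas": [
    [[0,0,-0.5],[0,0,0],-1],
    [[0,0,-0.9],[0,0,0],-1],
    [[0.6,-0.02,-0.1],[0,0,0],-1],
    [[0.9,-0.02,0],[0,0,0],-1],
    [[0.9,0,0],[0,0,0],-1],
    [[0.62,0,0],[0,0,0],-1],
    [[0,0,0],[0,0,0],-1],
    [[0,0,0],[0,0,0],-1]
  ]
}}

```text
clock: 19.05
tcp_pos: [526.7, 210.1, 87.1]
tcp_rot: [0.0, 0.673, 0.739, -0.0]
wrist_force: [0.1, -0.5, -0.4]
width: 23.1
grip_force: 109.0
```

Request:
{"api": "step_arm", "payload": {
  "deltas": [
    [[0,0,0.4],[0,0,0],-1],
    [[0,0,0.4],[0,0,0],-1],
    [[0,0,0.25],[0,0,0],-1],
    [[0,0,0.1],[0,0,0],-1],
    [[0,0.01,0.08],[0,0,0],-1],
    [[0,0.01,0.08],[0,0,0],-1],
    [[0,0,0],[0,0,0],-1]
  ]
}}

```text
clock: 19.75
tcp_pos: [527.0, 210.2, 55.3]
tcp_rot: [-0.0, 0.674, 0.739, -0.0]
wrist_force: [-1.8, -1.3, 4.8]
width: 23.0
grip_force: 110.1
```

Request:
{"api": "step_arm", "payload": {
  "deltas": [
    [[0,0.01,0.08],[0,0,0],-1],
    [[0,0.01,0.08],[0,0,0],-1],
    [[0,0.01,0.08],[0,0,0],-1],
    [[0,0,0],[0,0,0],-1],
    [[0,0,0],[0,0,0],-1]
  ]
}}

```text
clock: 20.25
tcp_pos: [527.8, 211.1, 49.8]
tcp_rot: [-0.001, 0.673, 0.739, 0.0]
wrist_force: [-3.5, 0.2, 7.3]
width: 22.5
grip_force: 110.2
```

Request:
{"api": "step_arm", "payload": {
  "deltas": [
    [[0,0,-0.5],[0,0,0],-1],
    [[0,0,-0.9],[0,0,0],-1],
    [[-0.6,0,-0.1],[0,0,0],-1],
    [[-0.9,0,0],[0,0,0],-1],
    [[-0.9,0,0],[0,0,0],-1],
    [[-0.62,0,0],[0,0,0],-1],
    [[0,0,0],[0,0,0],-1],
    [[0,0,0],[0,0,0],-1]
  ]
}}

```text
clock: 21.05
tcp_pos: [535.0, 135.6, 86.0]
tcp_rot: [-0.0, 0.674, 0.739, 0.0]
wrist_force: [-0.4, 0.6, -1.4]
width: 22.6
grip_force: 109.0
```

```bash
python3 -c "
from h import *
gap('w11',np.r_[-16:21:2])"
```

```text
grey edge L,R [-0.94 -0.82] white [5.89 5.77] gap [6.82 6.59] resid 0.03 19
tcp jig 2.03 -37.5 86.0 clock 21.05 F [-0.4  0.6 -1.4]
```

Both ends read 6.8 and 6.6 mm, and after allowing up to about 0.9 mm of edge bias they are clearly above 5 mm and level. Now I'll take the wedge back to the stand.

```bash
python3 - <<'E'
from h import *
from workcell import *
s=get_state()
plan(s["tcp_pos"],s["tcp_rot"],[(s["tcp_pos"]+[0,0,44],.094,2),([545,0,130],-.06,7),([522.5,-194.5,110],-.259,9)],-1,2)
E
```

```text
[[[0,0,-0.88],[0,0,0],-1],[[0,0,-0.88],[0,-0.01,0],-1],[[-0.78,-0.02,0],[0,0,0.22],-1],[[-0.78,0,0],[0,0,0.22],-1],[[-0.78,0.02,0],[0,0,0.22],-1],[[-0.78,0.04,0],[0,0,0.22],-1],[[-0.78,0.05,0],[0,0,0.22],-1],[[-0.78,0.07,0],[0,0,0.22],-1],[[-0.78,0.09,0],[0,0,0.22],-1],[[-0.87,-0.05,0.09],[0,0,0.22],-1],[[-0.87,-0.03,0.09],[0,0,0.22],-1],[[-0.87,-0.01,0.09],[0,0,0.22],-1]]
[[[-0.87,0.01,0.09],[0,0,0.22],-1],[[-0.87,0.03,0.09],[0,0,0.22],-1],[[-0.87,0.05,0.09],[0,0,0.22],-1],[[-0.87,0.07,0.09],[0,0,0.22],-1],[[-0.86,0.08,0.09],[0,0,0.22],-1],[[-0.87,0.11,0.08],[0,0,0.23],-1]]
end [ 522.6 -194.6  110.1]
```

Request:
{"api": "step_arm", "payload": {
  "deltas": [
    [[0,0,-0.88],[0,0,0],-1],
    [[0,0,-0.88],[0,0,0],-1],
    [[-0.78,-0.02,0],[0,0,0.22],-1],
    [[-0.78,0,0],[0,0,0.22],-1],
    [[-0.78,0.02,0],[0,0,0.22],-1],
    [[-0.78,0.04,0],[0,0,0.22],-1],
    [[-0.78,0.05,0],[0,0,0.22],-1],
    [[-0.78,0.07,0],[0,0,0.22],-1],
    [[-0.78,0.09,0],[0,0,0.22],-1],
    [[-0.87,-0.05,0.09],[0,0,0.22],-1],
    [[-0.87,-0.03,0.09],[0,0,0.22],-1],
    [[-0.87,-0.01,0.09],[0,0,0.22],-1]
  ]
}}

```text
clock: 22.3
tcp_pos: [536.9, -67.8, 123.1]
tcp_rot: [-0.0, 0.751, 0.66, -0.0]
wrist_force: [0.2, -0.1, -1.3]
width: 22.8
grip_force: 109.0
```

Request:
{"api": "step_arm", "payload": {
  "deltas": [
    [[-0.87,0.01,0.09],[0,0,0.22],-1],
    [[-0.87,0.03,0.09],[0,0,0.22],-1],
    [[-0.87,0.05,0.09],[0,0,0.22],-1],
    [[-0.87,0.07,0.09],[0,0,0.22],-1],
    [[-0.87,0.08,0.09],[0,0,0.22],-1],
    [[-0.87,0.1,0.09],[0,0,0.22],-1],
    [[0,0,0],[0,0,0],-1],
    [[0,0,0],[0,0,0],-1],
    [[0,0,0],[0,0,0],-1]
  ]
}}

```text
clock: 23.2
tcp_pos: [522.4, -195.1, 109.8]
tcp_rot: [-0.0, 0.792, 0.61, 0.0]
wrist_force: [-0.4, 0.6, -1.2]
width: 22.6
grip_force: 109.0
```

```bash
python3 - <<'E'
from h import *
from workcell import *
s=get_state();c=snap('w12')
print({k:np.round(s[k],3).tolist() for k in("clock","tcp_pos","tcp_rot","wrist_force","width")},yaw_of(s["tcp_rot"]))
plan(s["tcp_pos"],s["tcp_rot"],[([522.5,-194.5,70],-.259,2),([522.5,-194.5,30],-.259,4)],-1,2)
f=3;cv2.imwrite("pics/w12c.png",cv2.resize(c["im"][120:320,220:440,::-1],None,fx=f,fy=f,interpolation=cv2.INTER_CUBIC))
E
```

```text
{'clock': 23.2, 'tcp_pos': [522.427, -195.104, 109.784], 'tcp_rot': [-0.0, 0.792, 0.61, 0.0], 'wrist_force': [-0.365, 0.557, -1.185], 'width': 22.631} -0.2579601763643076
[[[0.01,0,0.8],[0,0,0.01],-1],[[0.01,0,0.79],[0,-0.01,0],-1],[[0,0,0.4],[0,0,0],-1],[[0,0,0.4],[0,0,0],-1],[[0,0,0.4],[0,0,0],-1],[[0,0,0.4],[0,0,0],-1]]
end [ 522.5 -194.6   30. ]
```

View pics/w12c.png

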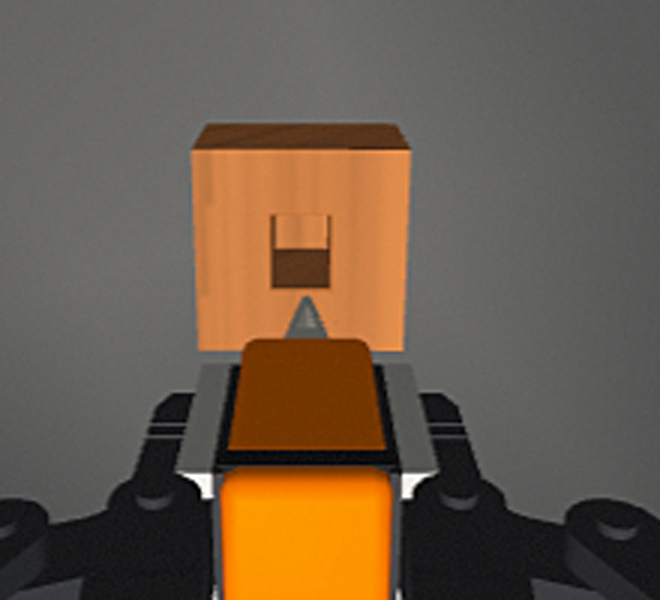

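The tip at crop (307,296) sits slightly right of the slot centre (300, 213–288). I'll quantify that before inserting.

```bash
python3 - <<'E'
from h import *
P=lambda c,x,y,z:onz(c,220+(x+.5)/3-.5,120+(y+.5)/3-.5,z)
c=load("w12");T=np.array([522.43,-195.1,109.8]);R=rot([0,.792,.61,0])
f=lambda p:((p-T)@R).round(2)
print("slot",f(np.mean([P(c,x,y,40) for x in(271,330) for y in(213,288)],0)))
print("stand",f(np.mean([P(c,*p,40) for p in[(192,150),(411,150),(405,350),(198,350)]],0)))
for z in(92,95):print("tip+8",z,f(P(c,307,296,z)))
c=load("w6");T=np.array([531.29,134.32,106.5]);R=rot([.0003,.674,.7387,0]);print("w6 tip+8",f(P(c,307,288,88.7)))
# bottom of handle front edge etc. for comparing slip: rows of orange/steel boundary
for n in("w6","w12"):
    im=load(n)["im"];print(n,[im[v,322].tolist() for v in range(212,240,2)])
E
```

```text
slot [ 0.87 -1.21 69.8 ]
stand [ 0.1  -0.93 69.8 ]
tip+8 92 [ 7.43  0.61 17.8 ]
tip+8 95 [ 8.6   0.61 14.8 ]
w6 tip+8 [ 9.01  1.34 17.8 ]
w6 [[172, 203, 243], [170, 181, 190], [55, 67, 80], [76, 81, 87], [91, 90, 83], [107, 104, 98], [122, 119, 113], [119, 115, 109], [122, 119, 112], [88, 88, 81], [75, 76, 74], [115, 52, 0], [116, 53, 0], [115, 54, 0]]
w12 [[87, 52, 25], [82, 50, 28], [176, 103, 50], [161, 112, 78], [79, 84, 83], [104, 103, 97], [119, 117, 109], [119, 117, 109], [120, 117, 109], [87, 86, 81], [94, 81, 70], [115, 51, 0], [117, 55, 2], [114, 52, 0]]
```

Request:
{"api": "step_arm", "payload": {
  "deltas": [
    [[0.02,-0.07,0.4],[0,0,0],-1],
    [[0,0,0.5],[0,0,0],-1],
    [[0,0,0.4],[0,0,0],-1],
    [[0,0,0.4],[0,0,0],-1],
    [[0,0,0.4],[0,0,0],-1],
    [[0,0,0.4],[0,0,0],-1],
    [[0,0,0.3],[0,0,0],-1],
    [[0,0,0.2],[0,0,0],-1],
    [[0,0,0],[0,0,0],-1]
  ]
}}

```text
clock: 24.15
tcp_pos: [520.1, -194.9, 34.2]
tcp_rot: [-0.0, 0.793, 0.61, -0.0]
wrist_force: [-0.3, 0.2, -0.2]
width: 22.7
grip_force: 109.0
```

Request:
{"api": "step_arm", "payload": {
  "deltas": [
    [[0,0,0.2],[0,0,0],-1],
    [[0,0,0.12],[0,0,0],-1],
    [[0,0,0.04],[0,0,0],-1],
    [[0,0,0],[0,0,0],-1]
  ]
}}

```text
clock: 24.55
tcp_pos: [520.6, -194.9, 25.9]
tcp_rot: [-0.0, 0.792, 0.61, 0.0]
wrist_force: [0.1, -1.0, -1.8]
width: 22.9
grip_force: 109.0
```

Request:
{"api": "step_arm", "payload": {
  "deltas": [
    [[0,0,0.06],[0,0,0],-1],
    [[0,0,0.04],[0,0,0],-1],
    [[0,0,0],[0,0,0],-1]
  ]
}}

```text
clock: 24.85
tcp_pos: [520.8, -194.9, 23.9]
tcp_rot: [-0.0, 0.792, 0.61, 0.0]
wrist_force: [-1.4, 0.5, 3.1]
width: 23.1
grip_force: 109.8
```

Request:
{"api": "step_arm", "payload": {
  "deltas": [
    [[0,0,0],[0,0,0],-0.3],
    [[0,0,0],[0,0,0],0],
    [[0,0,0],[0,0,0],0.5],
    [[0,0,0],[0,0,0],1],
    [[0,0,0],[0,0,0],1],
    [[0,0,0],[0,0,0],1],
    [[0,0,0],[0,0,0],1],
    [[0,0,-0.3],[0,0,0],1],
    [[0,0,-0.7],[0,0,0],1],
    [[0,0,-1],[0,0,0],1],
    [[0,0,-1],[0,0,0],1],
    [[0,0,-1],[0,0,0],1]
  ]
}}

```text
clock: 26.05
tcp_pos: [520.5, -195.1, 124.9]
tcp_rot: [0.0, 0.793, 0.61, 0.0]
wrist_force: [-0.1, 0.2, 0.5]
width: 85.4
grip_force: 0.0
```

Request:
{"api": "step_arm", "payload": {
  "deltas": [
    [[0.3,0,-1],[0,0,0],1],
    [[0.3,0,-0.5],[0,0,0],1],
    [[0,0,0],[0,0,0],1],
    [[0,0,0],[0,0,0],1],
    [[0,0,0],[0,0,0],1]
  ]
}}

```text
clock: 26.55
tcp_pos: [523.4, -180.4, 159.5]
tcp_rot: [-0.001, 0.793, 0.61, -0.001]
wrist_force: [0.1, 0.7, 0.1]
width: 85.4
grip_force: 0.0
```

```bash
python3 - <<'E'
from h import *
from workcell import *
s=get_state();c=snap('w13');print(s["clock"],s["tcp_pos"].round(1),s["width"],s["wrist_force"].round(1))
h=cv2.cvtColor(c["im"],cv2.COLOR_RGB2HSV);m=cv2.inRange(h,(10,220,200),(25,255,255));m[:, :280]=0;m[:,370:]=0
k,l,st,ce=cv2.connectedComponentsWithStats(m);i=1+np.argmax(st[1:,4]);print(st[i],"handle top",onz(c,*ce[i],90).round(1))
t=capture("scene")
o=np.zeros((400,760,3),np.uint8);o[:,:390]=cv2.resize(c["im"][60:320,190:443],(390,400));o[:,400:]=cv2.resize(t[130:330,230:410],(360,400),interpolation=cv2.INTER_CUBIC)
cv2.imwrite("pics/end.png",o[:,:,::-1])
E
```

```text
26.55 [ 523.4 -180.4  159.5] 85.3725259351314 [0.1 0.7 0.1]
[310 206  27  29 767] handle top [ 521.1 -194.5   90. ]
```

View pics/end.png

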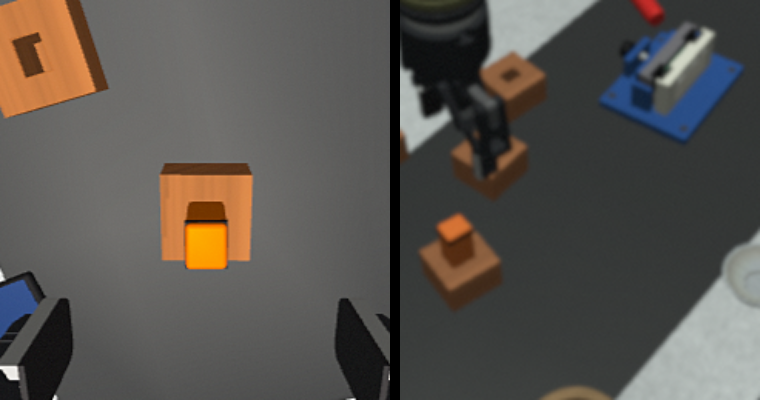

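The left view shows the handle at (206,245), upright and seated in its slot as it was at the start. In the right view the shell stands open and the gripper is clear, so I'm handing in.

```bash
python3 -c "
from workcell import *
print(finish_job())"
```

```text
the job is handed in; nothing more can be done
None
```

I handed the job in at about 27 s on the robot's clock; the hand-in returned no verdict, but my last wrist-camera measurement put both ends about 6 mm open and level, and the wedge looks upright and seated in its stand with the gripper clear.

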